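Fit the crossbar on the brush hanger and hold it pressed

ROBOT

A 6-joint arm with a two-finger parallel gripper is mounted at the origin on the work surface. World frame = base frame: x ahead of the robot, y to its left, z up, the work surface at z = 0. Lengths are in mm, angles in rad, forces in N, time in s.
With the tool pointing down it reaches from about 275 to 750 mm from the base axis. Payload 10.2 kg.
Tool frame: the origin (TCP) lies midway between the tips of the shut fingers; the grasp point (between the pads) lies 19 mm behind it (ctrl.grasp_offset is the distance from the TCP to the grasp point, in mm); z points along the fingers, y is the line along which they close (so a half turn about z gives the same grasp; the last joint's range is limited). The gripper opens to 85 mm and grips with 20 to 120 N. Pads are 22 mm wide; open, the fingers measure 114 mm over their backs; the gripper's body (76 mm by 85 mm) begins 54 mm behind the grasp point. The pads swing forward as they close: fully open they stand 13 mm farther back than shut.
Start: joints at [1.125, 0.313, 1.498, -0, 1.331, -0.223], TCP at [116.017, 512.027, 231.294] pointing down, gripper open.
Joint ranges: [-2.94, 2.94], [-0.97, 2.17], [0.19, 2.56], [-1.23, 4.37], [0.02, 3.11], [-2.88, 2.88]. Speed limits (rad/s): [2.39, 2.39, 3.01, 3.14, 3.14, 3.14].

INTERFACE

Orientations are given as a unit quaternion [w, x, y, z].
In Python, from rig import ctrl, viewer, models gives the robot as it stands. The module is installed in compiled form; this text tells all that it offers.
- The arm moves only by the shell command python3 -m pendant 'ROWS' [OPENING] [FORCE]. ROWS is text: rows parted by semicolons, each of 4 numbers parted by spaces: the shift along the tool's x, y, z in m, then the turn about the tool's z in rad. In form: x y z yaw; .... A call has 1 to 10 rows; each row shifts and turns the commanded pose from where the row before left it, along the tool's axes as they then stand; what a row does not reach is not made up. A row lasts 1/8 s, in which the tool goes at most 62.5 mm and 10.7 degrees, less where a joint would pass 70% of its speed; a pose out of reach is approached as far as the arm can. A call is refused whole if a number of a shift passes 0.0625 or a number of a turn 0.188, either way. A call with a gripper value outside its range is refused whole. OPENING is the opening, from 0 (shut) to 1 (fully open), set as the call begins (- or left out, the last holds). The fingers move at their own pace and stop on an object; FORCE is the grip in N (left out, the last holds). Time passes only in rows, so rows that do not move let the fingers close. It gives the time, the measured TCP pose, the force, the opening and the grip force at its end, in the units of the state.
- ctrl.sense(): the state, without advancing time (a new reading comes with each control period).
- viewer.capture(name): name is "side" or "top"; returns a dict with "color" (480x640x3 uint8, red, green, blue), "vertical_fov" (degrees; the focal length in pixels is half the picture's height over the tangent of half this angle, whatever the lens; pixels are square), "cx", "cy" (the principal point, pixels), "dist" ([k1, k2, p1, p2, k3] as OpenCV has them; the pictures are not rectified), "pose" (4x4, takes a point from camera to world coordinates). Camera axes: x right, y down, z forward; pixel columns grow to the right and rows downward; lengths in mm; the calibration is good to about 2 mm. A picture is of the moment at which its call begins. There is no depth.
- ctrl.finish_job(): hands the job in; it is judged then, once.
Trained networks look in the newest picture that a camera, given by its name, has taken for a name from the list of things; names that differ only in an ending like _2 or _b are one class to them, and where a whole thing is asked for, a point or a joint stands for the part that bears it (a point fixed in the world has none). Each returns a list of dicts, best first, with "p" (0 to 1); they miss things now and then, are a little off and sometimes report something else, mostly with a low value. They report only what shows in the picture. A call takes as long as a camera call.
- models.boxes_of(camera, query): "at" ([x, y, z] in mm, in world coordinates, good to about 4 mm: the middle of the surface that is visible of it).
The state is a dict: "time_s": time; "joints": joint angles; "dq": joint speeds; "tau": joint torques, N m; "eef_pos": TCP position; "ee_rot": TCP orientation; "force": force on the tool from outside, world axes, zero at the start; "wrist_torque": the same for the moment, N m; "grip_width": opening from 0.0 (shut) to 1.0 (fully open); "grip_force": force on a finger pad.
Only numpy, scipy, OpenCV 4.12 (cv2) and the standard library are available. Lean on these libraries where they do the work, as an engineer would, in place of code of your own. Each camera call takes 0.05 s, during which the arm holds its last target. There are 200 camera calls.

TASK

Finish the brush hanger: glue has been put on the two dowels, so pick up the loose crossbar, fit its two holes over the dowels on top of the stand's posts with the hanging pegs on the side of the brush tray, and push it down until it sits fully home on both posts. Keep hold of the crossbar and keep pressing it down firmly, with about a kilogram's push, so that the joint can grab: the program finishes while still holding it pressed. Do not shove or tip the stand, and leave the other things on the table where they are.

Things in the scene. Friction and masses are not known exactly. Their poses are not given: they have to be found in the camera images.
- crossbar: loose dark wooden bar 338 mm long (y), 28 wide (x), 24 high, about 0.16 kg, flat on the felt, right way up. Origin: centre of its underside. Through holes 12.5 mm wide, 1.5 mm chamfers, on its centre line 130 mm either side of the middle. Four light pegs 7 mm thick stick out 24 mm from its front (own -x) face, 55 and 100 mm either side of the middle; its middle 100 mm is clear to grip
- crossbar_hole_left (a point): the lower mouth of the crossbar's hole at its own +y end: centre of the hole, in the plane of the underside
- crossbar_hole_right (a point): the same for the hole at the crossbar's own -y end
- stand: dark wooden stand, 1 kg, loose on the felt. Origin: centre of the underside of its base, 150 (x) x 320 (y) x 18 mm, with a shallow lipped brush tray in front (own -x). Posts 28 mm square at own x +35, y +130 and -130 mm end 215 mm up, a stretcher between them up to 106 mm. On each post an upright light wooden dowel 10 mm thick, 19 mm high, its last 6 mm tapered to 5.6 mm
- stand_seat_left (a point): centre of the flat top of the post at the stand's own +y side, at the foot of its dowel, 215 mm above the table: where the lower mouth of the left hole comes to lie
- stand_seat_right (a point): the same on the post at the stand's own -y side, for the right hole
- glue_bottle: white glue bottle with a red cap, 42 mm across, 130 mm tall, standing between the crossbar and the stand; origin: centre of its underside; leave it alone
- ink_bottle: black ink jar 44 mm across, 62 mm tall, beyond the glue bottle; origin: centre of its underside; leave it alone
- paperweight: flat brown wooden paperweight with a brass inlay, 160 x 26 x 14 mm, nearer the robot; origin: centre of its underside; leave it alone
- palette_plate: white porcelain plate 130 mm across, 18 mm high, near the far edge of the table; origin: centre of its underside; leave it alone
- water_bowl: blue porcelain water bowl 110 mm across, 50 mm high, near the far edge; origin: centre of its underside; leave it alone

How it is judged:
By the outcome, as a careful person would: the job done as asked, in the order asked, and still so for the second after the job is handed in, while the arm keeps its last pose, push and grip.
It also fails if it takes over 54 s, if anything falls off the work surface, if the arm or the gripper's body presses on something with over 40 N, if the wrist force passes 120 N, or if a joint passes its speed limit or range.

## Working session

There is one attempt and no reset: what is moved stays moved. The work goes in short steps, Python scripts to look and compute and a shell command to move; the robot and the scene stay as the last step left them, time stands still between calls to the robot, and variables do not carry over. Pictures are saved under pics/ and viewed, at most 10 in all, crops included, and the job is handed in when it is done.

```bash
mkdir -p pics; cat > h.py <<'E'
from rig import ctrl, viewer, models
import numpy as np, cv2
def cap(n,f=None):
    c=viewer.capture(n)
    if f: cv2.imwrite('pics/'+f,cv2.cvtColor(c['color'],cv2.COLOR_RGB2BGR))
    return c
def K(c):
    f=240/np.tan(np.radians(c['vertical_fov'])/2)
    return np.array([[f,0,c['cx']],[0,f,c['cy']],[0,0,1.]])
def proj(c,P):
    W=np.linalg.inv(c['pose']); R,_=cv2.Rodrigues(W[:3,:3])
    return cv2.projectPoints(np.array(P,float).reshape(-1,1,3),R,W[:3,3],K(c),np.array(c['dist'],float))[0][:,0]
def unproj(c,px,z):
    u=cv2.undistortPoints(np.array(px,float).reshape(-1,1,2),K(c),np.array(c['dist'],float))[:,0]
    d=np.c_[u,np.ones(len(u))]@np.array(c['pose'])[:3,:3].T; o=np.array(c['pose'])[:3,3]
    return o+d*((z-o[2])/d[:,2])[:,None]
E
python3 - <<'E'
from h import *
np.set_printoptions(precision=1,suppress=True)
for n in('top','side'):
    c=cap(n,n+'0.png'); print(n,np.array(c['pose']),c['vertical_fov'],c['cx'],c['cy'],c['dist'])
    for q in 'crossbar crossbar_hole_left crossbar_hole_right stand stand_seat_left stand_seat_right glue_bottle ink_bottle paperweight'.split():
        print(q,[(np.array(b['at']).round(1),round(b['p'],2),proj(c,b['at'])[0]) for b in models.boxes_of(n,q)[:2]])
print(ctrl.sense())
E
```

```text
top [[   0.    -1.     0.1  436.5]
 [  -1.    -0.    -0.     6.6]
 [   0.    -0.1   -1.  1460.9]
 [   0.     0.     0.     1. ]] 48.27761165048729 320.8825016159475 240.53728578272128 [-0.  0.  0.  0.  0.]
crossbar [(array([ 473.3, -247. ,   20.9]), 0.84, array([409.4, 295.1]))]
crossbar_hole_left [(array([ 475.5, -248.1,   24.9]), 0.78, array([410.1, 294.3]))]
crossbar_hole_right [(array([ 472.7, -248.4,   25.5]), 0.67, array([410.3, 295.3]))]
stand [(array([548.1, 220.4,  18.6]), 0.71, array([236. , 264.3])), (array([405.3,   5.4,   5.2]), 0.62, array([314.8, 319.1]))]
stand_seat_left [(array([551.2, 217.3,  18.1]), 0.77, array([237.2, 263.2]))]
stand_seat_right []
glue_bottle [(array([548.3,   0.3,  89.8]), 0.56, array([317.9, 263.5]))]
ink_bottle [(array([642.5,   4.9,  58.7]), 0.63, array([316.7, 228.9]))]
paperweight [(array([407.9,   8.2,   8.8]), 0.65, array([313.8, 318.1]))]
side [[   0.8   -0.4    0.4  192.6]
 [  -0.5   -0.6    0.6 -598.6]
 [   0.    -0.7   -0.7  912. ]
 [   0.     0.     0.     1. ]] 50.87727246553567 316.86608553446405 242.62367758684135 [-0.1  0.   0.   
[... 446 characters left out ...]
.2, 240.5]))]
stand_seat_right [(array([544.8, 186.7,  17.2]), 0.71, array([265.4, 239.5]))]
glue_bottle [(array([540.5,  -7.2,  71.8]), 0.79, array([304.4, 278.7]))]
ink_bottle [(array([641.4,  -9.1,  50.5]), 0.64, array([343.4, 267.1]))]
paperweight [(array([394.1,  -3.6,  17.1]), 0.61, array([244.6, 321.4]))]
{'time_s': 1.0, 'joints': array([ 1.1,  0.3,  1.5, -0. ,  1.3, -0.2]), 'dq': array([ 0.,  0., -0.,  0.,  0.,  0.]), 'tau': array([ -0. , -41.2, -26. ,  -0. ,   0. ,  -0. ]), 'eef_pos': array([116. , 512. , 231.3]), 'ee_rot': array([-0. ,  0.1,  1. , -0. ]), 'force': array([-0.2,  0.3,  0.2]), 'wrist_torque': array([ 0., -0.,  0.]), 'grip_force': 0.0, 'grip_width': 1.0031788914589617}
```

View pics/top0.png

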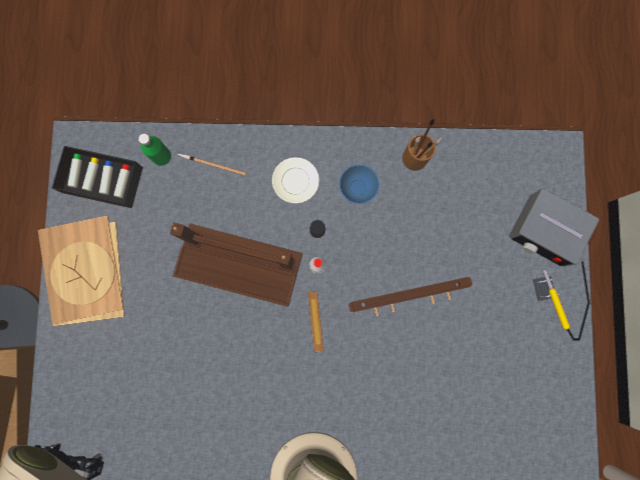

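View pics/side0.png

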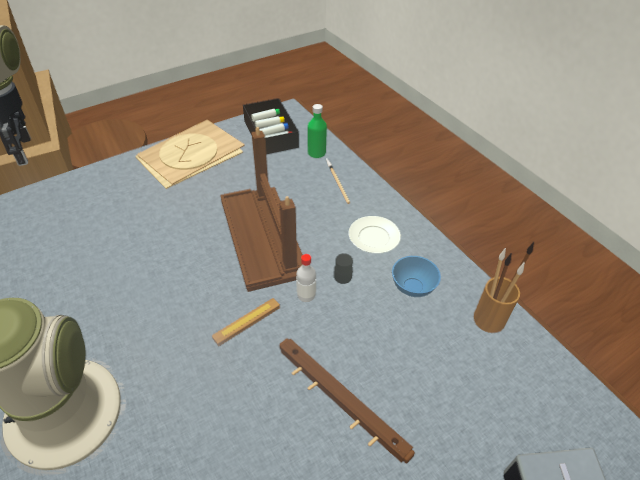

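The top view shows the crossbar running from (350,307) to (471,282) with its pegs towards the robot. The stand's post tops are at about (178,230) and (287,260), with the tray towards the robot. Next I'll enlarge the holes and dowels.

```bash
cat > crop.py <<'E'
from h import *
def comp(items,f,s=6):
    out=[]
    for im,x,y in items:
        a=cv2.imread('pics/'+im)[y-24:y+24,x-32:x+32]; a=cv2.resize(a,None,fx=s,fy=s,interpolation=cv2.INTER_CUBIC)
        a=cv2.convertScaleAbs(a,alpha=1.5,beta=10)
        for i in range(0,64,8):
            cv2.putText(a,str(x-32+i),(i*s,8),0,.3,(255,255,0)); cv2.line(a,(i*s,10),(i*s,14),(255,255,0))
        for i in range(8,48,8): cv2.putText(a,str(y-24+i),(0,i*s+3),0,.3,(255,255,0))
        out.append(a)
    n=len(out)//2
    cv2.imwrite('pics/'+f,np.hstack([np.vstack(out[:n]),np.vstack(out[n:])]))
E
python3 - <<'E'
from crop import *
comp([('top0.png',358,305),('top0.png',462,284),('top0.png',180,234),('top0.png',290,258)],'c1.png')
comp([('side0.png',294,352),('side0.png',394,440),('side0.png',260,138),('side0.png',288,205)],'c2.png')
E
```

```text
(no output)
```

View pics/c1.png

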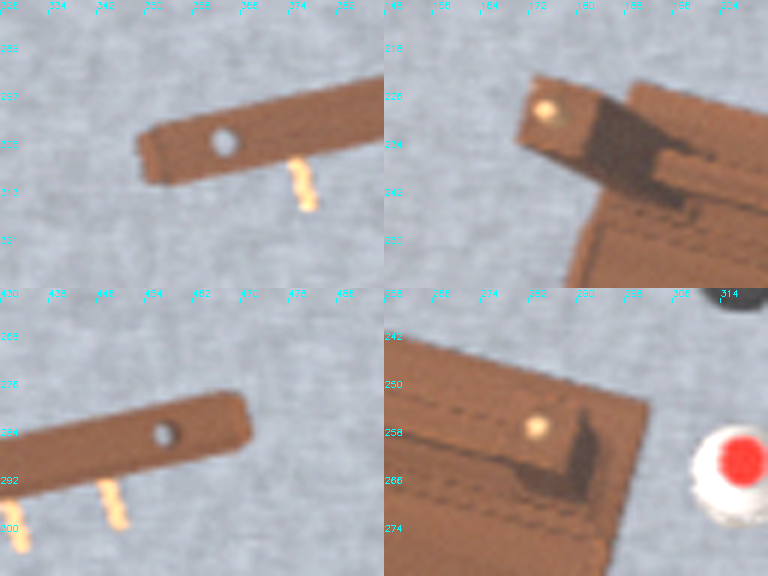

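View pics/c2.png

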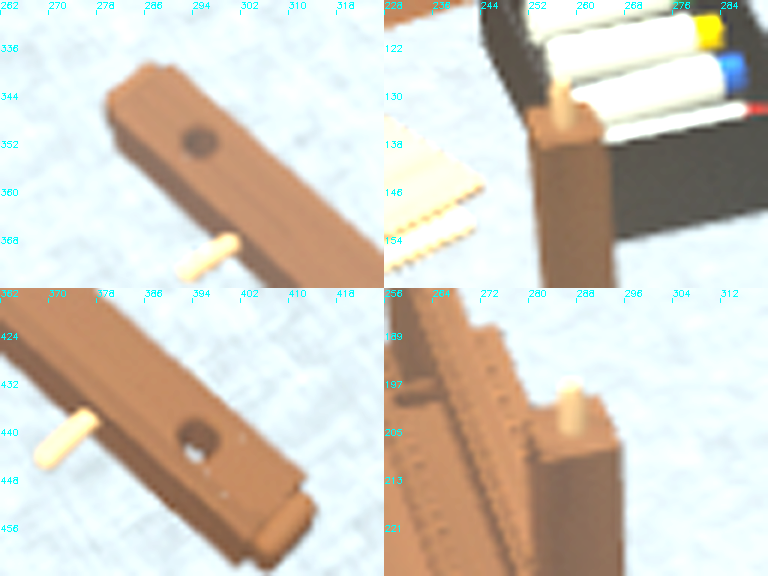

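Hole pixels in the top view are L (362.8,304.1) and R (457.1,283.9). Dowel tips in the top view are L (174.4,227.9) and R (283.1,256.9). In the side view the holes are (295.1,351.1) and (394.6,440.6), and the dowel tips are (257.1,127.5) and (286.6,197).

```bash
python3 - <<'E'
from h import *
from scipy.optimize import least_squares
np.set_printoptions(precision=3,suppress=True)
C={n:cap(n) for n in('top','side')}
bar={'top':[(362.8,304.1),(457.1,283.9)],'side':[(295.1,351.1),(394.6,440.6)]}
dow={'top':[(174.4,227.9),(283.1,256.9)],'side':[(257.1,127.5),(286.6,197)]}
def pts(p,z,xo): 
    c,s=np.cos(p[2]),np.sin(p[2]); return [(p[0]+c*xo-s*y,p[1]+s*xo+c*y,z) for y in(130,-130)]
for nm,obs,z,xo in(('bar',bar,23,0),('stand',dow,234,35)):
    for use in(['top'],['side'],['top','side']):
        r=least_squares(lambda p:np.concatenate([(proj(C[n],pts(p,z,xo))-obs[n]).ravel() for n in use]),[480 if nm=='bar' else 550,-250 if nm=='bar' else 200,0.])
        print(nm,use,r.x,'res',r.fun,np.array(pts(r.x,z,xo))[:,:2].ravel())
for z in (0,24,): print(unproj(C['top'],bar['top'],z)[:,:2])
for n in('top','side'):
    for q in('paperweight',): print(models.boxes_of(n,q)[:1])
s=ctrl.sense(); print(s['eef_pos'],s['ee_rot'],s['time_s'])
from scipy.spatial.transform import Rotation as R
print(R.from_quat(s['ee_rot'],scalar_first=True).as_matrix())
E
```

```text
bar ['top'] [ 476.335 -248.433    0.226] res [-0.038  0.008  0.038 -0.009] [ 447.25  -121.728  505.42  -375.137]
bar ['side'] [ 476.917 -252.172    0.226] res [ 0.077  0.093 -0.07  -0.065] [ 447.783 -125.478  506.051 -378.865]
bar ['top', 'side'] [ 476.801 -250.873    0.226] res [ 0.876 -0.156  0.942 -0.164 -0.274 -0.376 -0.58  -0.601] [ 447.727 -124.166  505.876 -377.58 ]
stand ['top'] [547.764 215.711  -0.244] res [ 0.013  0.004 -0.013 -0.004] [613.096 333.426 550.363  81.107]
stand ['side'] [548.661 213.988  -0.241] res [-0.009 -0.049  0.007  0.035] [613.719 331.854 551.574  79.39 ]
stand ['top', 'side'] [548.347 215.003  -0.242] res [ 0.283 -0.158  0.302 -0.347 -0.283 -0.218 -0.414 -0.181] [613.486 332.825 551.168  80.403]
[[ 447.447 -123.883]
 [ 506.495 -381.139]]
[[ 447.266 -121.739]
 [ 505.345 -374.769]]
[{'at': [404.3, 5.9, 8.9], 'p': 0.77}]
[{'at': [395.2, -2.8, 18.4], 'p': 0.55}]
[116.039 512.023 231.308] [0.    0.111 0.994 0.   ] 1.2
[[-0.975  0.221  0.   ]
 [ 0.221  0.975  0.   ]
 [-0.     0.    -1.   ]]
```

```bash
python3 -m pendant '0 0 0 0.187; 0 0 0 0.187; 0 0 0 0.187; 0 0 0 0.187; 0 0 0 0.187; 0 0 0 0.187' 1 60 && python3 -m pendant '-0.05 0.011 0 0; -0.05 0.011 0 0; -0.05 0.011 0 0; -0.05 0.011 0 0; -0.05 0.011 0 0; -0.05 0.011 0 0; -0.05 0.011 0 0; -0.05 0.011 0 0'
cat > go.py <<'E'
from h import *
import sys
from scipy.spatial.transform import Rotation as R
# go.py x y z heading(tool y): remaining shift in tool axes (m), yaw (rad)
t=list(map(float,sys.argv[1:5])); s=ctrl.sense(); M=R.from_quat(s['ee_rot'],scalar_first=True).as_matrix()
hd=np.arctan2(M[1,1],M[0,1]); 
print('pos',s['eef_pos'].round(1),'head',hd.round(4),'tilt',M[:,2].round(4),'t',round(s['time_s'],2),'F',s['force'].round(2),'T',s['wrist_torque'].round(2),'grip',round(s['grip_width'],3),round(s['grip_force'],1))
print('tool shift',(M.T@(np.array(t[:3])-s['eef_pos'])/1000).round(4),'yaw',round(-(t[3]-hd),4))
E
python3 go.py 476.6 -250.3 231 0.226
```

```text
time_s: 1.95
eef_pos: [116.0, 512.0, 231.3]
ee_rot: [0.0, 0.625, 0.78, -0.0]
force: [-0.1, -0.0, 1.0]
grip_width: 0.998
grip_force: 0.0
time_s: 2.95
eef_pos: [291.9, 140.4, 231.6]
ee_rot: [0.0, 0.623, 0.782, 0.0]
force: [1.6, 1.4, -0.4]
grip_width: 0.999
grip_force: 0.0
pos [291.9 140.4 231.6] head 0.2261 tilt [ 1.1e-03  1.0e-04 -1.0e+00] t 2.95 F [ 1.65  1.38 -0.4 ] T [-0.02 -0.02  0.02] grip 0.999 0.0
tool shift [-0.4222  0.0924  0.0007] yaw 0.0001
```

```bash
python3 -m pendant '-0.0528 0.01155 0 0; -0.0528 0.01155 0 0; -0.0528 0.01155 0 0; -0.0528 0.01155 0 0; -0.0528 0.01155 0 0; -0.0528 0.01155 0 0; -0.0528 0.01155 0 0; -0.0528 0.01155 0 0; 0 0 0.05 0; 0 0 0.05 0' >/dev/null
python3 go.py 476.6 -250.3 60 0.226
python3 - <<'E'
from h import *
cap('side','s1.png')
E
```

```text
pos [ 476.2 -249.6  129.9] head 0.2252 tilt [ 6.e-04 -4.e-04 -1.e+00] t 4.2 F [ 0.61 -0.45 -0.4 ] T [ 0.03 -0.03 -0.  ] grip 1.0 0.0
tool shift [-0.0007  0.0002  0.0699] yaw -0.0008
```

View pics/s1.png

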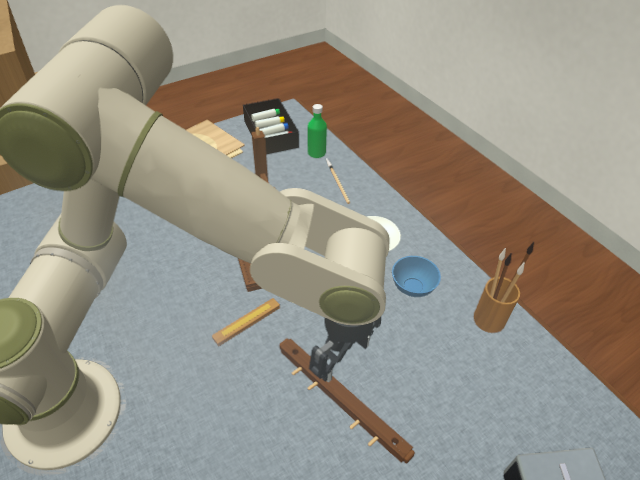

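The gripper is open above the middle of the bar, at around (335,350), with the pegs clear. I'll lower it, then close.

```bash
python3 -m pendant '-0.0006 0.0002 0.04 0; 0 0 0.04 0; 0 0 0.025 0; 0 0 0.01 0; 0 0 0.005 0; 0 0 0.003 0; 0 0 0 0' ; python3 -m pendant '0 0 0 0; 0 0 0 0; 0 0 0 0; 0 0 0 0; 0 0 0 0; 0 0 0 0; 0 0 0 0; 0 0 0 0' 0 60; python3 go.py 476.6 -250.3 7 0.226
```

```text
time_s: 5.12
eef_pos: [476.7, -249.8, 8.9]
ee_rot: [0.0, 0.623, 0.782, -0.0]
force: [-0.9, -0.0, 0.3]
grip_width: 1.001
grip_force: 0.0
time_s: 6.12
eef_pos: [476.7, -249.7, 8.6]
ee_rot: [0.0, 0.623, 0.782, 0.0]
force: [-0.0, 0.6, 5.7]
grip_width: 0.314
grip_force: 60.1
pos [ 476.7 -249.7    8.6] head 0.226 tilt [ 6.e-04 -4.e-04 -1.e+00] t 6.12 F [-0.04  0.59  5.66] T [ 0.09  0.05 -0.01] grip 0.314 60.1
tool shift [-0.0005 -0.0002  0.0016] yaw -0.0
```

```bash
python3 -m pendant '0 0 -0.01 0; 0 0 -0.03 0; 0 0 -0.04 0; 0 0 -0.04 0; 0 0 -0.04 0; 0 0 -0.04 0; 0 0 -0.04 0; 0 0 -0.03 0; 0 0 0 0'  - 80; python3 go.py 582.3 206.6 290 -0.242
python3 - <<'E'
from h import *
np.set_printoptions(precision=1,suppress=True)
for n in('top','side'):
    c=cap(n,n+'2.png')
cv2.imwrite('pics/v2.png',np.hstack([cv2.imread('pics/top2.png')[220:340,320:520],cv2.imread('pics/side2.png')[200:480,240:540][:240,:200] if 0 else cv2.imread('pics/side2.png')[240:360,220:420]]).repeat(2,0).repeat(2,1))
E
```

```text
time_s: 7.25
eef_pos: [476.7, -249.8, 280.0]
ee_rot: [0.002, 0.623, 0.782, -0.0]
force: [0.2, -1.6, -2.4]
grip_width: 0.31
grip_force: 79.7
pos [ 476.7 -249.8  280. ] head 0.226 tilt [ 0.0027 -0.0023 -1.    ] t 7.25 F [ 0.18 -1.62 -2.41] T [ 0.01 -0.05 -0.05] grip 0.31 79.7
tool shift [ 0.4211  0.2052 -0.0107] yaw 0.468
```

View pics/side2.png

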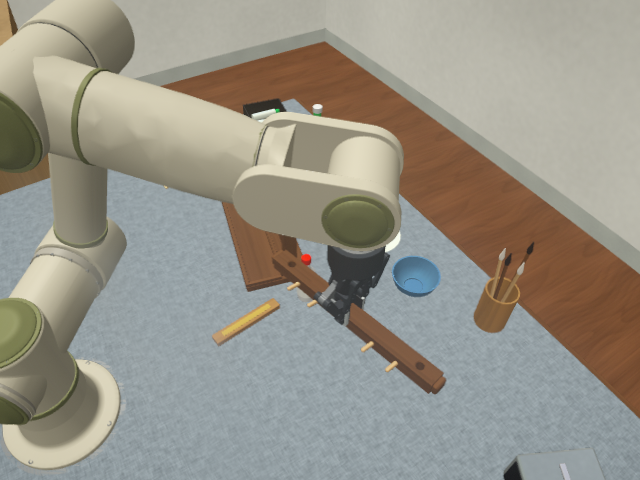

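The bar is held, with its left hole near (292,264). I'll turn it and carry it over the stand.

```bash
python3 -m pendant '0 0 -0.004 0.07; 0 0 -0.004 0.14; 0 0 0 0.14; 0 0 0 0.08; 0 0 0 0.038' >/dev/null; python3 -m pendant '0.02 0 0 0; 0.04 0 0 0; 0.05 -0.001 0 0; 0.05 -0.001 0 0; 0.05 -0.001 0 0; 0.05 -0.001 0 0; 0.05 -0.001 0 0; 0.05 -0.001 0 0; 0.04 -0.001 0 0; 0.03 0 0 0' >/dev/null;  python3 -m pendant '0.02 0 0 0; 0.01 0 0 0; 0.005 0 0 0; 0.0035 0 0 0; 0 0 0 0' >/dev/null; python3 go.py 582.3 206.6 275 -0.242
python3 - <<'E'
from h import *
np.set_printoptions(precision=1,suppress=True)
for n in('top','side'): c=cap(n,n+'3.png')
a=cv2.imread('pics/top3.png')[190:290,150:320]; b=cv2.imread('pics/side3.png')[70:220,210:340]
a=cv2.resize(a,(680,400),interpolation=2)
cv2.imwrite('pics/v3.png',a)
cv2.imwrite('pics/w3.png',cv2.resize(b,None,fx=4,fy=4,interpolation=2))
E
```

```text
pos [581.9 206.7 286.3] head -0.2423 tilt [-0. -0. -1.] t 9.85 F [ 0.4   0.47 -0.64] T [-0.06 -0.03  0.02] grip 0.303 79.7
tool shift [-0.      0.0004  0.0113] yaw -0.0003
```

View pics/w3.png

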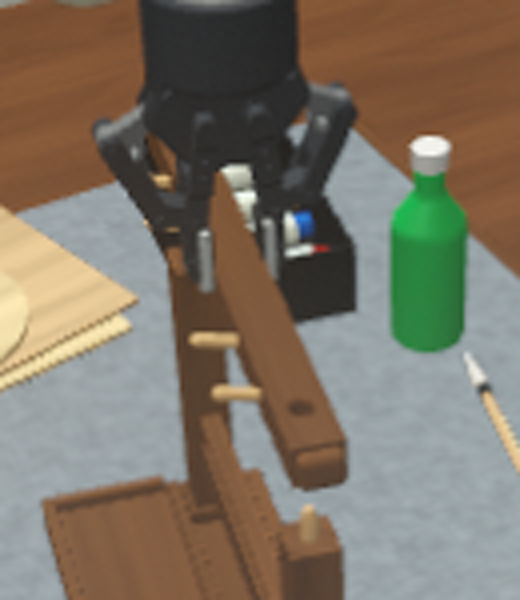

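View pics/v3.png

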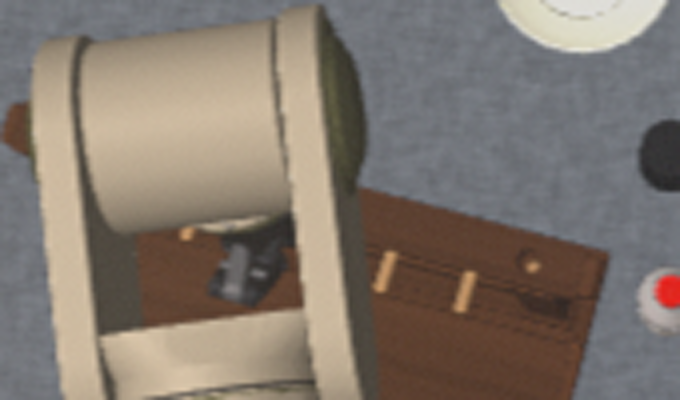

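In the top crop the right hole is near (528,259), with the dowel tip showing through it at (533,266). In the side crop the right hole is at (302,407) and the dowel tip at (309,510). I'll compare hole and dowel within each camera.

```bash
python3 - <<'E'
from h import *
np.set_printoptions(precision=1,suppress=True)
zt=286.3-8.6+24
for n,h,d in(('top',(150+528/4-.4,190+259/4-.4),(150+533/4-.4,190+266/4-.4)),('side',(210+302/4-.4,70+407/4-.4),(210+309/4-.4,70+510/4-.4))):
    c=cap(n); a=unproj(c,[h],zt-1)[0]; b=unproj(c,[d],234)[0]
    # refined hole centroid: dark blob
    print(n,h,d,'hole',a,'dowel',b,'diff',(b-a)[:2])
# expected hole right from pose
c,s=np.cos(-.2423),np.sin(-.2423); print('expected right hole',581.9+s*130,206.7-c*130)
E
```

```text
top (281.6, 254.35) (282.85, 256.1) hole [549.7  80.4 300.7] dowel [552.2  81.7 234. ] diff [2.5 1.3]
side (285.1, 171.35) (286.85, 197.1) hole [550.4  79.  300.7] dowel [551.9  79.  234. ] diff [ 1.5 -0.1]
expected right hole 550.7083105000662 80.49747028629052
```

```bash
python3 -m pendant '0.0007 0.0011 0.005 0; 0 0 0.01 0; 0 0 0.01 0; 0 0 0.01 0; 0 0 0.005 0; 0 0 0 0' >/dev/null; python3 go.py 583.5 207 223 -0.242
python3 - <<'E'
from h import *
for n in('top','side'): c=cap(n,n+'4.png')
a=cv2.imread('pics/top4.png')[230:280,240:310]; b=cv2.imread('pics/side4.png')[160:220,250:320]
l=cv2.imread('pics/side4.png')[100:160,225:295]
cv2.imwrite('pics/v4.png',np.hstack([cv2.resize(x,(400 if i==0 else 400,590),interpolation=2) if 0 else cv2.resize(x,(395,290),interpolation=2) for i,x in enumerate([a,b])]))
cv2.imwrite('pics/v4.png',np.vstack([cv2.imread('pics/v4.png'),np.hstack([cv2.resize(l,(395,290),interpolation=2)]*2)]))
E
```

```text
pos [583.1 207.4 246. ] head -0.242 tilt [-6.e-04 -1.e-04 -1.e+00] t 10.8 F [ 0.12 -0.1  -1.53] T [-0.03 -0.05 -0.03] grip 0.305 79.7
tool shift [-0.0002  0.0005  0.023 ] yaw 0.0
```

View pics/v4.png

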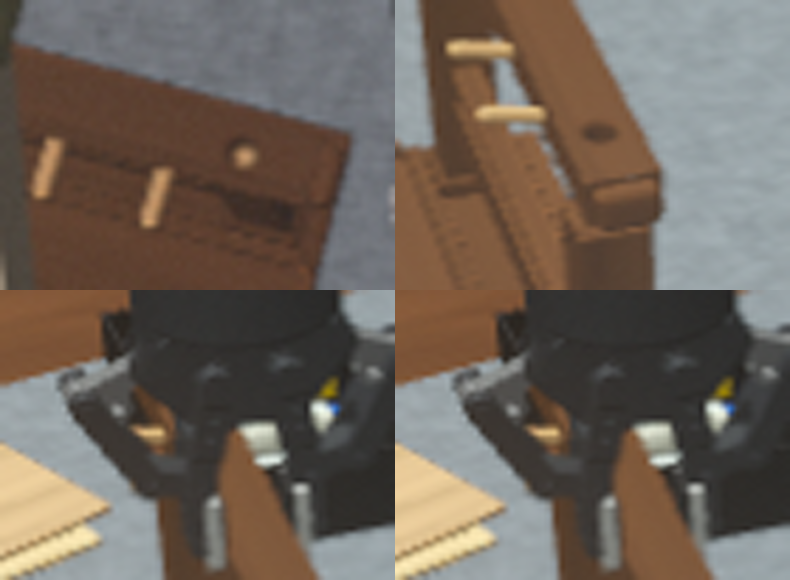

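The right dowel is centred in the hole once parallax is allowed for: hole (241,151), tip (245,156) in the crop. I'll lower it gently while watching the force.

```bash
python3 -m pendant '0 0 0.003 0; 0 0 0.003 0; 0 0 0.003 0; 0 0 0 0' >/dev/null; python3 go.py 583.1 207.4 223 -0.242;  python3 -m pendant '0 0 0.002 0; 0 0 0.002 0; 0 0 0.002 0; 0 0 0 0' >/dev/null; python3 go.py 583.1 207.4 223 -0.242
```

```text
pos [583.1 207.4 237. ] head -0.242 tilt [-4.e-04 -0.e+00 -1.e+00] t 11.4 F [ 0.13  0.47 -1.33] T [0.   0.03 0.03] grip 0.308 79.6
tool shift [ 0.    -0.     0.014] yaw 0.0
pos [583.2 207.4 231.1] head -0.242 tilt [-1.e-04  1.e-04 -1.e+00] t 11.9 F [ 0.17  1.01 -1.47] T [ 0.09 -0.13  0.01] grip 0.304 79.7
tool shift [-0.     -0.0001  0.0081] yaw 0.0
```

```bash
python3 -m pendant '0 0 0.002 0; 0 0 0.002 0; 0 0 0.001 0; 0 0 0 0' >/dev/null; python3 go.py 583.1 207.4 223 -0.242;  python3 -m pendant '0 0 0.001 0; 0 0 0.001 0;  0 0 0 0' >/dev/null; python3 go.py 583.1 207.4 223 -0.242
```

```text
pos [583.2 207.4 226.2] head -0.242 tilt [-1.e-04  1.e-04 -1.e+00] t 12.4 F [ 0.64  0.16 -1.82] T [ 0.17 -0.2  -0.02] grip 0.312 79.7
tool shift [-0.     -0.0001  0.0032] yaw 0.0
pos [583.2 207.4 224.2] head -0.2419 tilt [ 0.  0. -1.] t 12.78 F [ 1.19  1.48 -1.64] T [ 0.17 -0.25 -0.01] grip 0.305 79.7
tool shift [-0.     -0.0001  0.0012] yaw 0.0001
```

```bash
for i in 1; do python3 -m pendant '0 0 0.0005 0; 0 0 0.0005 0;  0 0 0 0' >/dev/null; python3 go.py 583.1 207.4 223 -0.242;  done; python3 -m pendant '0 0 0.0005 0;  0 0 0 0' >/dev/null; python3 go.py 583.1 207.4 223 -0.242
```

```text
pos [583.2 207.4 223.8] head -0.242 tilt [ 6.e-04  1.e-04 -1.e+00] t 13.15 F [-1.15  0.79  3.04] T [0.11 0.05 0.03] grip 0.299 80.2
tool shift [-0.     -0.0001  0.0008] yaw 0.0
pos [583.2 207.4 223.8] head -0.242 tilt [ 1.1e-03  1.0e-04 -1.0e+00] t 13.4 F [-0.91  0.53  7.04] T [0.08 0.33 0.05] grip 0.306 80.6
tool shift [-0.     -0.0001  0.0008] yaw 0.0
```

```bash
python3 -m pendant '0 0 0.0004 0;  0 0 0 0; 0 0 0 0; 0 0 0 0' >/dev/null; python3 go.py 583.1 207.4 223 -0.242; python3 - <<'E'
from h import *
for n in('top','side'): c=cap(n,n+'5.png')
a=cv2.imread('pics/top5.png')[215:275,150:310]; b=cv2.imread('pics/side5.png')[95:235,215:325]
a=cv2.resize(a,(400,150),interpolation=2); b=cv2.resize(b,(400,509),interpolation=2)
a=np.vstack([a,np.zeros((359,400,3),np.uint8)])
t=cv2.imread('pics/top5.png')[100:345,140:480]; a[160:160+288]=cv2.resize(t,(400,288))
cv2.imwrite('pics/v5.png',np.hstack([a,b]))
E
```

```text
pos [583.2 207.4 223.7] head -0.2419 tilt [ 1.4e-03  1.0e-04 -1.0e+00] t 13.9 F [-2.65  0.89  8.17] T [0.09 0.48 0.06] grip 0.306 80.9
tool shift [-0.     -0.0001  0.0007] yaw 0.0001
```

View pics/v5.png

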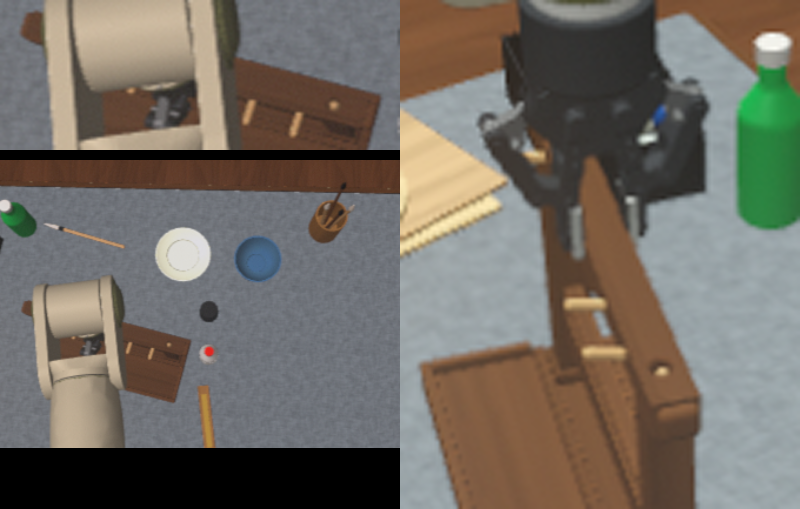

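```bash
python3 -m pendant '0 0 0.0003 0;  0 0 0 0; 0 0 0 0; 0 0 0 0' | grep force; for i in 1 2 3 4; do python3 -m pendant '0 0 0 0' | grep '^force'; done; python3 go.py 583.1 207.4 223 -0.242
```

```text
force: [-2.6, 0.4, 11.1]
grip_force: 81.1
force: [-3.4, -0.5, 10.0]
force: [-3.0, 0.3, 9.8]
force: [-3.1, 0.5, 9.8]
force: [-2.9, 0.1, 10.5]
pos [583.2 207.4 223.8] head -0.2419 tilt [ 1.7e-03  2.0e-04 -1.0e+00] t 15.0 F [-2.86  0.13 10.49] T [0.02 0.6  0.05] grip 0.3 81.1
tool shift [-0.     -0.0001  0.0008] yaw 0.0001
```

```bash
python3 -m pendant '0 0 0 0; 0 0 0 0; 0 0 0 0; 0 0 0 0; 0 0 0 0; 0 0 0 0; 0 0 0 0; 0 0 0 0' | grep '^force'; python3 -c "
from rig import ctrl
print(ctrl.finish_job())"
```

```text
force: [-2.7, -0.7, 11.9]
the job is handed in; nothing more can be done
None
```

The crossbar is on both dowels with the pegs on the tray side, and I handed the job in with the arm still gripping it and pressing down at about 10–12 N. I saw the right end seated in the pictures; the left end was hidden by the arm, so that one rests on the seat height (underside about 215 mm) and the push being balanced between the two ends.

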